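# Release the board stop and open the scrap bin

### The job

Uncover the scrap bin of the chopping station: with a fingertip through the board's finger hole, press the spring stop down and, keeping it down, slide the board over it to the board's far end position, until the stop springs up in the second hole and locks it there. Then push the lemon half along the board so that it drops into the open bin. Only press and push: never pick up the board, the lemon or the sauce tub; the tub stays standing on the board, and the things around the station stay where they are.

Things in the scene. Friction and masses are not known exactly. Their poses are not given: they have to be found in the camera images.
- station: Chopping station fixed to the counter: white tray frame, 205 mm wide (local x), 361 mm long (local y, -223 to +138), end walls and side cheeks 70 mm high, 11 mm thick. Origin on the counter straight below the middle of the spring stop; z up. The board lies inside on two runners 62 mm up; between them the deck is at 59 mm. The board is slid toward local +y by 71 mm, to the +y end wall.
- board: Loose wooden board 180 x 266 x 14 mm in the station, underside 62 and top 76 mm up, about 1 mm of side play, axes parallel to the station's. Origin on its underside, at the start 62 mm above the station's origin: its y in the station is 0 closed, 71 mm fully open. It spans y -211 to +55 about its origin. About 0.6 kg; slides with some 3 to 8 N. Can be lifted out, but must not be.
- bar_mid (a point): Middle of the top of the 24 mm wide bar between the board's two square through holes, 35 mm toward -y from the board's origin. Both holes are 50 mm wide (x) and 54 mm long: first hole y -23 to +31 about the board's origin (the stop stands in it at the start), second hole y -101 to -47.
- stop (a joint): Spring stop's travel in m. 0: up, its top 70 mm above the counter, 8 mm above the board's underside, blocking the bar. 0.008: level with the board's underside; 0.012: fully down. It takes about 1.5 N at first, 3 N at the bottom, and springs back. Once over it the bar keeps it down; when the board has moved 68 mm it springs up in the second hole.
- stop_top (a point): Centre of the top face of the spring stop, a ribbed metal plunger 36 mm (x) by 42 mm (y) rising out of the deck at the station's origin, inside the board's first hole, nearer to that hole's -y edge (the bar). A finger against the hole's +y edge still covers part of it.
- lemon_half: Squeezed lemon half lying flat side down on the board, 48 mm in diameter, 34 mm high, about 45 g; origin at the centre of its underside. It is to end inside the bin, in any attitude.
- bin_in (a point): On the floor of the steel scrap bin (12 mm up), at station y -175, x 0. The bin is 134 mm (x) by 85 mm inside, station y -209 to -124, its rim 58 mm up, covered by the board at the start. With the board fully open its end lies at y -140, so a strip 68 mm wide is uncovered.
- tub: Yellow sauce tub with a pale lid, 70 mm in diameter, 40 mm high, standing loose on the board beside the lemon half; it rides with the board. Origin at the centre of its underside.
- mug: White mug with a handle, 91 x 118 x 93 mm, loose on the counter beyond the station's -y end; stays where it is. Origin: centre of its underside.
- spice_jar: Glass spice jar with a green cap, 41 mm in diameter, 108 mm high, loose beyond the station's +y end; stays where it is. Origin: centre of its underside.
- pepper: Tall pepper mill with a wooden top, 54 mm in diameter, 214 mm high, loose beyond the station's +y end; stays where it is. Origin: centre of its underside.
- plate: White plate, 194 mm in diameter, 18 mm high, loose at the left of the counter; stays where it is. Origin: centre of its underside.
Not all that is in view belongs to the job. Leave any green or pink look-alike of the lemon_half alone.

How it is judged (in metres and radians):
On the way, in this order (a step that is already met when the one before it is completed fails the run):
1. the stop is pressed down by a finger while the board is still closed (value of joint stop above 0.0085 m and contact force between the fingers and stop above 0.5 N and y of board in the frame of station below 0.008 m), for 0.05 s.
2. the board is in its far end position and the stop has sprung up in the second hole (y of board in the frame of station above 0.067 m and value of joint stop below 0.003 m), for 0.2 s.
At the end, for the whole second after the job is handed in: The board lies flat in the station, at least 67 mm from its closed place (71 is the end), with the stop up (within 3 mm) in its second hole; the lemon half is inside the steel bin (below its rim); the tub stands upright on the board (all of step 2 and height (world z) of lemon_half below 0.058 m and y of lemon_half in the frame of station between -0.212 and -0.12 m and x of lemon_half in the frame of station between -0.071 and 0.071 m and z of tub in the frame of board between 0.01 and 0.02 m and angle between tub's own z axis and vertical below 0.15 rad and height (world z) of board below 0.065 m and angle between board's own z axis and vertical below 0.03 rad); the robot touches nothing.
It fails at once if the board is lifted (more than 6 mm) or tipped (height (world z) of board above 0.068 m or angle between board's own z axis and vertical above 0.08 rad).
It fails at once if the lemon half is lifted (more than 20 mm) off the board (height (world z) of lemon_half above 0.096 m).
It fails at once if the tub is lifted (more than 15 mm) or tipped over (height (world z) of tub above 0.091 m or angle between tub's own z axis and vertical above 0.5 rad).
It fails at once if the mug, spice jar, pepper mill or plate is moved by more than 30 mm (distance of any of mug, spice_jar, pepper, plate from where it was at the start of the episode above 0.03 m).
It also fails if it takes over 48 s, if anything falls off the work surface, if the arm or the gripper's body presses on something with over 40 N, if the wrist force passes 120 N, or if a joint passes its speed limit or range.

### The arm

A 6-joint arm with a two-finger parallel gripper is mounted at the origin on a cart in front of the work surface, level with it; the furniture and walls round the work are solid. World frame = base frame: x ahead of the robot, y to its left, z up, the work surface at z = 0. Lengths are in mm, angles in rad, forces in N, time in s.
With the tool pointing down it reaches from about 350 to 875 mm from the base axis. Payload 4.2 kg.
Tool frame: the origin (TCP) lies at the very end of the fingers, on their centre line; the grasp point (between the pads) lies 19 mm behind it; z points along the fingers, y is the line along which they close (so a half turn about z gives the same grasp; the last joint's range is limited). The gripper opens to 85 mm and grips with 20 to 120 N. Pads are 22 mm wide; open, the fingers measure 114 mm over their backs; the gripper's body (76 mm by 85 mm) begins 54 mm behind the grasp point. The pads swing forward as they close: fully open they stand 13 mm farther back than shut.
Start: joints at [-1.048, 0.385, 0.008, 0, -1.194, -0.259], TCP at [162.986, -603.353, 231.312] pointing down, gripper open.
Joint ranges: [-3.14, 3.14], [-1.21, 2.06], [-1.07, 1.41], [-3.16, 2.05], [-2.99, -0.16], [-3.1, 3.1]. Speed limits (rad/s): [2.79, 2.79, 3.14, 3.14, 3.14, 3.14].

### API

Orientations are given as a unit quaternion [w, x, y, z].
In Python, from plant import arm gives the robot as it stands.
- The arm moves only by the tool move_arm, never from a script. Its argument "increments" is text: rows parted by semicolons, each of 7 numbers parted by spaces: the shift along the tool's x, y, z scaled (see below), then the turn, a rotation vector about the tool's x, y, z scaled (see below), then the gripper command: -1 is shut, 1 is fully open, values between are in proportion. In form: tx ty tz rx ry rz jaw; .... A call has 1 to 8 rows; each row shifts and turns the commanded pose from where the row before left it, along the tool's axes as they then stand; what a row does not reach is not made up. The controller multiplies each number of a shift by 0.025 m and each number of a turn by 4 degrees. A row lasts 1/8 s, in which the tool goes at most 62.5 mm and 10.7 degrees, less where a joint would pass 70% of its speed; a pose out of reach is approached as far as the arm can. A call with a number of a shift or a turn outside -1 to 1 is refused whole. A call with a gripper value outside its range is refused whole. The fingers move at their own pace and stop on an object; "force" is the grip in N (left out, the last holds). Time passes only in rows, so rows that do not move let the fingers close. It gives the time, the measured TCP pose, the force, the opening and the grip force at its end, in the units of the state.
- arm.get_obs(): the state, without advancing time (a new reading comes with each control period).
- arm.grab_frame(name): name is "side" or "top" or "wrist"; returns (picture, depth): 384x512x3 uint8, blue, green, red; 384x512 float32, mm along the optical axis (not along the pixel's ray), 0 where there is no reading.
- arm.camera_model(name): a dict with "K" (3x3 intrinsics, pixels), "R" (3x3) and "t" (3): a world point X has camera coordinates R X + t. Camera axes: x right, y down, z forward; pixel columns grow to the right and rows downward; lengths in mm; the calibration is good to about 2 mm. A picture is of the moment at which its call begins: read the wrist's pose just before it. camera_model takes no time and is no camera call; for the wrist camera it gives the pose at the moment of the call.
- arm.close_job(): hands the job in; it is judged then, once.
Trained networks look in the newest picture that a camera, given by its name, has taken for a name from the list of things; names that differ only in an ending like _2 or _b are one class to them, and where a whole thing is asked for, a point or a joint stands for the part that bears it (a point fixed in the world has none). Each returns a list of dicts, best first, with "conf" (0 to 1); they miss things now and then, are a little off and sometimes report something else, mostly with a low value. They report only what shows in the picture. A call takes as long as a camera call. They do not tell look-alikes from the thing itself.
- arm.silhouettes(thing, camera): "region" (384x512 bool, what is visible of it).
- arm.landmark_of(thing, camera): "location" ([x, y, z] in mm, in the coordinates of the camera as it stood for that picture, good to about 4 mm: a listed point, or the origin of a listed thing).
The state is a dict: "time": time; "joint_positions": joint angles; "qvel": joint speeds; "tau": joint torques, N m; "tcp_pos": TCP position; "tool_rot": TCP orientation; "contact_force": force on the tool from outside, world axes, zero at the start; "torque": the same for the moment, N m; "finger_gap": finger opening in mm; "grip_force": force on a finger pad.
Only numpy, scipy, OpenCV 4.12 (cv2) and the standard library are available. Lean on these libraries where they do the work, as an engineer would, in place of code of your own. Each camera call takes 0.05 s, during which the arm holds its last target. There are 200 camera calls.

## Working session

There is one attempt and no reset: what is moved stays moved. The work goes in short steps, Python scripts to look and compute and a tool call to move; the robot and the scene stay as the last step left them, time stands still between calls to the robot, and variables do not carry over. Pictures are saved under pics/ and viewed, at most 10 in all, crops included, and the job is handed in when it is done.

Besides the shell and the picture viewer there is one more tool, called after "Request:" as name(argument=value, ...), one argument or row to a line, values as JSON. move_arm: Moves the arm, as the interface text tells. Shifts and turns lie within -1 to 1; 1 stands for 0.025 m of shift or 4 degrees of turn. Its arguments: {"type":"object","properties":{"increments":{"type":"string"},"force":{"type":"number"}},"required":["increments"]}

```bash
mkdir -p pics; cat > h.py <<'E'
import numpy as np, cv2
from plant import arm
def cam2w(cam,p):
    m=arm.camera_model(cam); return np.array(m["R"]).T@(np.array(p)-np.array(m["t"]))
def pix2w(cam,u,v,z):
    m=arm.camera_model(cam);R=np.array(m["R"]);t=np.array(m["t"]).ravel()
    d=R.T@np.linalg.inv(m["K"])@np.array([u,v,1.]);c=-R.T@t
    return c+d*(z-c[2])/d[2]
def w2pix(cam,X):
    m=arm.camera_model(cam);q=np.array(m["K"])@(np.array(m["R"])@np.array(X)+np.array(m["t"]).ravel());return q[:2]/q[2]
E
python3 - <<'E'
from h import *
o=arm.get_obs();print(o)
a,_=arm.grab_frame("top");b,_=arm.grab_frame("side")
cv2.imwrite("pics/top.png",cv2.resize(a,(800,600)));cv2.imwrite("pics/side.png",cv2.resize(b,(800,600)))
for c in["top","side"]:
  for n in["station","board","bar_mid","stop_top","lemon_half","tub","mug","spice_jar","pepper","plate"]:
    for d in arm.landmark_of(n,c)[:3]:
      p=cam2w(c,d["location"]);print(c,n,round(d["conf"],2),p.round(1),w2pix(c,p).round())
E
```

```text
{'time': 0.0, 'joint_positions': array([-1.04842087e+00,  3.85532018e-01,  6.61101096e-03, -5.15342815e-04,
       -1.19397596e+00, -2.58610413e-01]), 'qvel': array([ 4.24875958e-04,  2.44636744e-05,  1.86977182e-03, -4.51700628e-04,
       -1.27157119e-04, -8.54095908e-04]), 'tau': array([ 1.23381811e-03, -3.92289197e+01,  1.88403726e+01,  4.18602660e+00,
       -4.60363590e-03, -1.86178134e-06]), 'tcp_pos': array([ 162.82308345, -602.80919369,  230.22816203]), 'tool_rot': array([-1.78334205e-04, -1.31406230e-01,  9.91328019e-01,  1.06241649e-03]), 'contact_force': array([ 0.70108163, -0.56561521, -1.11247627]), 'torque': array([-0.02088997, -0.01336341, -0.0246866 ]), 'grip_force': 0.0, 'finger_gap': 85.3232941103713}
top station 0.73 [ 5.373e+02 -2.400e+00  5.000e-01] [281. 189.]
top board 0.79 [538.6  -1.6  61.2] [282. 186.]
top bar_mid 0.94 [540.  -39.1  82.1] [294. 184.]
top stop_top 0.7 [536.4  -1.7  65. ] [282. 186.]
top stop_top 0.37 [ 621.2 -148.9   74.4] [328. 159.]
top lemon_half 0.75 [ 451.3 -408.    -2.3] [403. 213.]
top lemon_half 0.59 [ 404.5 -332.7    1.7] [381. 227.
[... 284 characters left out ...]
] [119. 206.]
side station 0.97 [539.2  -4.2  -1.8] [266. 225.]
side board 0.56 [536.2  -1.9  64.4] [265. 209.]
side bar_mid 0.77 [539.5 -33.2  75.5] [267. 212.]
side bar_mid 0.45 [539.1  -2.1   0. ] [266. 224.]
side stop_top 0.59 [535.1  -5.9  69.4] [265. 208.]
side lemon_half 0.8 [ 4.972e+02 -3.251e+02 -1.000e-01] [267. 313.]
side lemon_half 0.63 [ 450.9 -409.4   -1.2] [252. 348.]
side lemon_half 0.57 [ 398.3 -333.5    5.5] [227. 319.]
side tub 0.71 [ 622.3 -148.1   79.4] [303. 235.]
side mug 0.96 [ 6.164e+02 -3.282e+02  5.000e-01] [316. 309.]
side spice_jar 0.65 [516.3 180.5   2.4] [252. 191.]
side pepper 0.95 [566.2 282.9   3.7] [262. 174.]
side plate 0.87 [481.1 533.6   1.6] [235. 145.]
```

View pics/top.png

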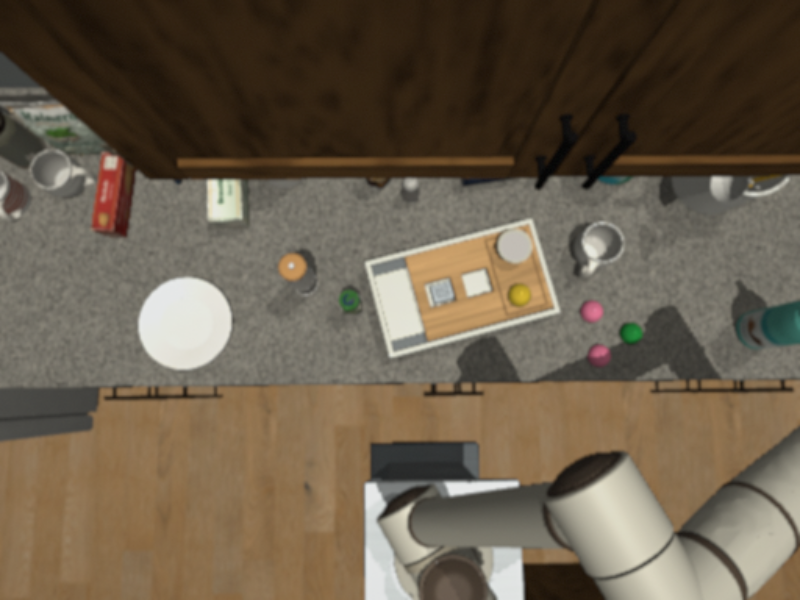

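View pics/side.png

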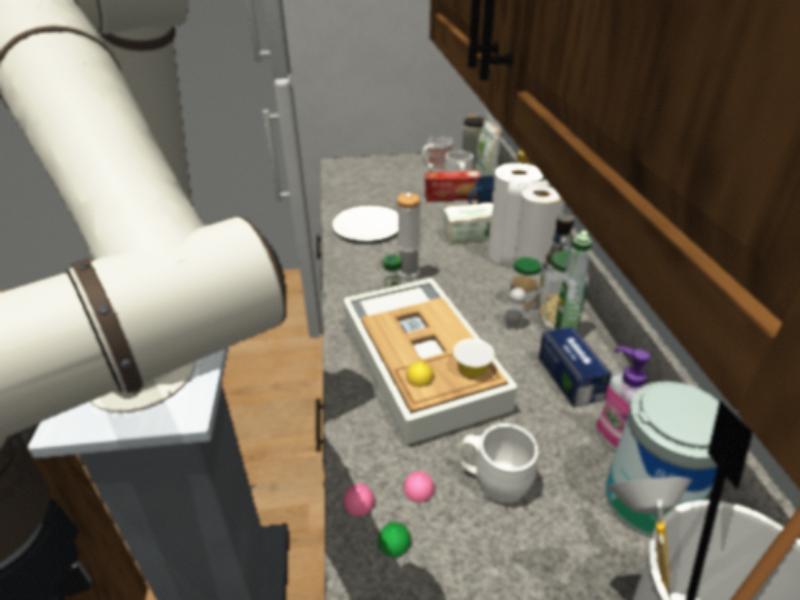

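The lemon half is the yellow one on the board at (520,295) in the 800×600 top view. The look-alikes are pink (592,312), pink (599,355) and green (631,333), all on the counter. Next I'll get the station's pose and check the lemon in a crop.

```bash
python3 - <<'E'
from h import *
im,d=arm.grab_frame("top");m=arm.camera_model("top")
K=np.array(m["K"]);R=np.array(m["R"]);t=np.array(m["t"]).ravel()
v,u=np.mgrid[0:384,0:512];P=np.stack([(u-K[0,2])/K[0,0]*d,(v-K[1,2])/K[1,1]*d,d],-1)
W=(P-t)@R
s=(W[...,2]>50)&(W[...,2]<82)&(abs(W[...,0]-540)<200)&(W[...,1]>-270)&(W[...,1]<160)&(d>0)
n,l,st,c=cv2.connectedComponentsWithStats(s.astype(np.uint8));k=1+st[1:,4].argmax()
pts=W[l==k][:,:2].astype(np.float32)
r=cv2.minAreaRect(pts);print(r);b=cv2.boxPoints(r);print(b)
# station from rect
e=[(b[(i+1)%4]-b[i]) for i in range(4)];e=max(e,key=lambda q:np.linalg.norm(q));e=e/np.linalg.norm(e);e=e*np.sign(e[1])
yaw=np.arctan2(-e[0],e[1]);o=np.array(r[0])+e*42.5;print("yaw deg",np.degrees(yaw),"origin",o,"mmpp",d[186,282]/K[0,0])
ex=np.array([e[1],-e[0]])
hsv=cv2.cvtColor(im,cv2.COLOR_BGR2HSV)
y=cv2.inRange(hsv,(22,150,100),(35,255,255))&(255*(l==k)|255*((abs(W[...,0]-522)<40)&(abs(W[...,1]+160)<40))).astype(np.uint8)
q=np.argwhere(y>0);print(len(q));cc=q.mean(0);p=pix2w("top",cc[1],cc[0],88)[:2];print("lemon",p,(p-o)@ex,(p-o)@e)
for nm,p in dict(tub=(621,-148.5),mug=(614.5,-327),bar=(540,-36),stop=(536,-3)).items():
  p=np.array(p)-o;print(nm,p@ex,p@e)
cv2.imwrite("pics/crop.png",cv2.resize(im[130:240,225:425],(800,440),interpolation=cv2.INTER_CUBIC))
E
```

```text
((546.5970458984375, -44.77275085449219), (205.56210327148438, 361.7507019042969), 14.331965446472168)
[[ 402.24097   105.030975]
 [ 491.78857  -245.46124 ]
 [ 690.9531   -194.57648 ]
 [ 601.4055    155.91574 ]]
yaw deg 14.331963 origin [536.07661533  -3.59544373] mmpp 3.1918479250729
156
lemon [ 523.80174956 -157.54407651] -50.00122014292454 -146.11889671928247
tub 46.41077279254523 -161.41670301624023
mug -4.072742544564335 -332.7523818767854
bar -4.220129006060688 -32.367247820574875
stop 0.07316497668352895 0.5958775275162509
```

View pics/crop.png

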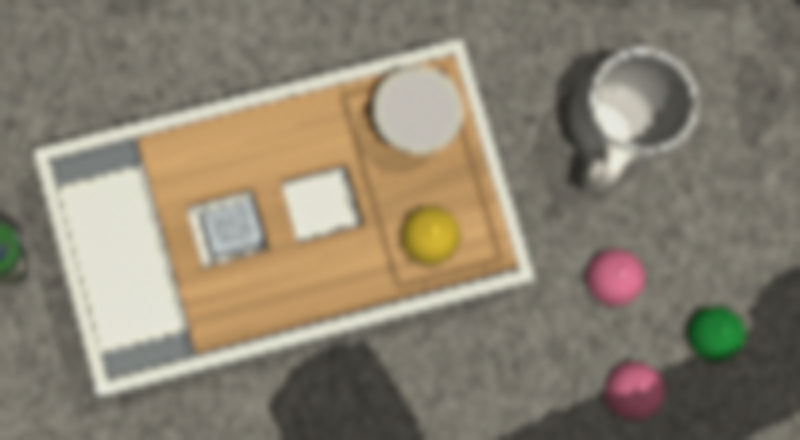

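The crop shows the yellow half at (430,235) on the board next to the tub (417,110). The stop is in the first hole at (230,225). The rectangle fit of 205.6×361.8 mm matches the given size, with yaw 14.3° and origin (536,-4). Now moving over the hole.

Request:
move_arm(
  increments="-0.98 0.93 0 0 0 0 -1;-0.98 0.93 0 0 0 0 -1;-0.98 0.93 0 0 0 0 -1;-0.98 0.93 0 0 0 0 -1;-0.98 0.93 0 0 0 0 -1;-0.98 0.93 0 0 0 0 -1;-0.98 0.93 0 0 0 0 -1;-0.98 0.93 0 0 0 0 -1",
  force=40,
)

```text
time: 2.15
tcp_pos: [304.2, -371.8, 231.6]
tool_rot: [0.0, -0.131, 0.991, -0.0]
contact_force: [0.3, -0.6, -0.3]
finger_gap: -0.5
grip_force: 0.0
```

Request:
move_arm(
  increments="-0.98 0.93 0 0 0 0 -1;-0.98 0.93 0 0 0 0 -1;-0.98 0.93 0 0 0 0 -1;-0.98 0.93 0 0 0 0 -1;-0.98 0.93 0 0 0 0 -1;-0.98 0.93 0 0 0 0 -1;-0.98 0.93 0 0 0 0 -1;-0.98 0.93 0 0 0 0 -1",
)

```text
time: 3.15
tcp_pos: [444.9, -141.0, 231.6]
tool_rot: [0.0, -0.132, 0.991, -0.0]
contact_force: [0.9, -0.9, 0.4]
finger_gap: 0.2
grip_force: 0.0
```

Request:
move_arm(
  increments="-0.98 0.93 0 0 0 0 -1;-0.98 0.93 0 0 0 0 -1;-0.98 0.93 0 0 0 0 -1;-0.98 0.93 0 0 0 0 -1;-0.98 0.93 0 0 0 0 -1;0 0 0 0 0 -1 -1;0 0 0 0 0 -1 -1;0 0 0 0 0 -1 -1",
)

```text
time: 4.15
tcp_pos: [532.4, 2.3, 231.3]
tool_rot: [-0.0, -0.236, 0.972, -0.0]
contact_force: [0.3, -0.6, 0.6]
finger_gap: -0.4
grip_force: 0.0
```

Request:
move_arm(
  increments="0 0 0 0 0 -1 -1;0 0 0 0 0 -1 -1;0 0 0 0 0 -1 -1;0 0 0 0 0 -1 -1;0 0 0 0 0 -1 -1;0 0 0 0 0 -1 -1;0 0 0 0 0 -1 -1;0 0 0 0 0 -1 -1",
)

```text
time: 5.15
tcp_pos: [532.4, 2.2, 231.4]
tool_rot: [0.0, -0.494, 0.869, -0.0]
contact_force: [-0.6, 0.1, -0.5]
finger_gap: 0.0
grip_force: 0.0
```

Request:
move_arm(
  increments="0 0 0 0 0 -1 -1;0 0 0 0 0 -1 -1;0 0 0 0 0 -1 -1;0 0 0 0 0 -1 -1;0 0 0 0 0 -1 -1;0 0 0 0 0 -1 -1;0 0 0 0 0 -1 -1;0 0 0 0 0 -1 -1",
)

```text
time: 6.15
tcp_pos: [532.4, 2.2, 231.4]
tool_rot: [-0.0, 0.715, -0.699, 0.0]
contact_force: [-0.6, -0.9, 0.5]
finger_gap: 0.2
grip_force: 0.0
```

Request:
move_arm(
  increments="0 0 0 0 0 -1 -1;0 0 0 0 0 -1 -1;0 0 0 0 0 -1 -1;0 0 0 0 0 -0.25 -1;-0.06 -0.08 1 0 0 0 -1;0 0 1 0 0 0 -1;0 0 1 0 0 0 -1;0 0 1 0 0 0 -1",
)

```text
time: 7.15
tcp_pos: [534.1, 4.1, 130.7]
tool_rot: [-0.0, 0.788, -0.615, 0.0]
contact_force: [0.8, 0.4, 0.2]
finger_gap: 0.2
grip_force: 0.0
```

```bash
python3 - <<'E'
from h import *
o=arm.get_obs();print(o["tcp_pos"].round(1),o["tool_rot"].round(3),o["joint_positions"].round(2))
im,_=arm.grab_frame("wrist")
for n in["stop_top","bar_mid","lemon_half","tub"]:
    for d in arm.landmark_of(n,"wrist")[:2]:
      p=cam2w("wrist",d["location"]);q=p[:2]-[536.1,-3.6];print(n,round(d["conf"],2),p.round(1),"st",(q@[.9689,.2475]).round(1),(q@[-.2475,.9689]).round(1))
cv2.imwrite("pics/w1.png",im)
E
```

```text
[534.1   4.1 130.7] [-0.     0.788 -0.615  0.   ] [ 0.31  0.33 -0.36  0.   -0.89 -0.07]
stop_top 0.72 [533.2  -6.4  70.1] st -3.5 -2.0
bar_mid 0.61 [537.7 -35.5  78.6] st -6.4 -31.3
```

View pics/w1.png

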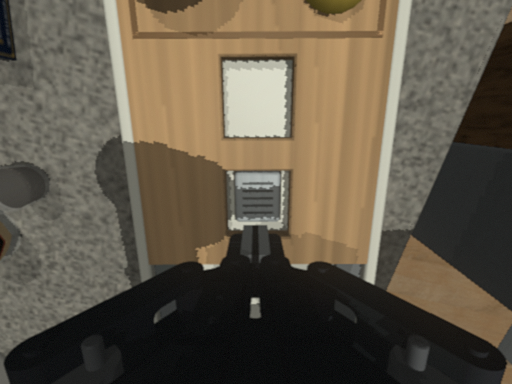

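The wrist view shows the stop at (258,195) in the first hole, with the fingertips centred and aligned just on its +y side. Pressing down now.

Request:
move_arm(
  increments="0 0.05 1 0 0 0 -1;0 0 1 0 0 0 -1;0 0 0.3 0 0 0 -1;0 0 0.2 0 0 0 -1;0 0 0.2 0 0 0 -1;0 0 0.1 0 0 0 -1;0 0 0 0 0 0 -1;0 0 0 0 0 0 -1",
)

```text
time: 8.4
tcp_pos: [533.6, 4.0, 61.9]
tool_rot: [-0.001, 0.789, -0.615, 0.001]
contact_force: [1.2, -0.3, 2.9]
finger_gap: 0.1
grip_force: 1.2
```

Request:
move_arm(
  increments="0 0 0.07 0 0 0 -1;0 0 0 0 0 0 -1;0 0 0 0 0 0 -1",
)

```text
time: 8.78
tcp_pos: [533.5, 4.0, 59.8]
tool_rot: [-0.001, 0.789, -0.615, 0.001]
contact_force: [1.8, 0.3, 2.6]
finger_gap: 0.0
grip_force: 1.4
```

Request:
move_arm(
  increments="-0.16 0 0 0 0 0 -1;-0.16 0 0 0 0 0 -1;-0.16 0 0 0 0 0 -1;-0.16 0 0 0 0 0 -1;-0.16 0 0 0 0 0 -1;0 0 0 0 0 0 -1",
)

```text
time: 9.52
tcp_pos: [527.2, 22.7, 59.3]
tool_rot: [0.001, 0.789, -0.615, -0.0]
contact_force: [0.2, -4.7, 2.4]
finger_gap: -0.3
grip_force: 2.7
```

Request:
move_arm(
  increments="-0.24 0 -0.01 0 0 0 -1;-0.24 0 0 0 0 0 -1;-0.24 0 0 0 0 0 -1;-0.24 0 0 0 0 0 -1;-0.24 0 0 0 0 0 -1;-0.24 0 0 0 0 0 -1;-0.24 0 0 0 0 0 -1;-0.24 0 0 0 0 0 -1",
)

```text
time: 10.52
tcp_pos: [515.2, 68.9, 59.3]
tool_rot: [0.001, 0.789, -0.615, -0.0]
contact_force: [0.4, -6.3, 1.5]
finger_gap: -0.1
grip_force: 3.2
```

Request:
move_arm(
  increments="-0.2 0 -0.01 0 0 0 -1;-0.2 0 0 0 0 0 -1;-0.14 0 0 0 0 0 -1;-0.1 0 0 0 0 0 -1;-0.06 0 0 0 0 0 -1;-0.06 0 0 0 0 0 -1;0 0 0 0 0 0 -1",
)

```text
time: 11.4
tcp_pos: [510.5, 86.0, 59.4]
tool_rot: [0.002, 0.789, -0.615, -0.0]
contact_force: [3.9, -11.8, -0.4]
finger_gap: 0.1
grip_force: 5.9
```

Request:
move_arm(
  increments="0.2 0 0 0 0 0 -1;0 0 -0.9 0 0 0 -1;0 0 -1 0 0 0 -1;0 0 -1 0 0 0 -1;0 0 -1 0 0 0 -1;0.8 0.5 0 0 0 0 -0.4;0.8 0.5 0 0 0 0 -0.4;0 0 0 0 0 0 -0.4",
)

```text
time: 12.4
tcp_pos: [496.3, 36.3, 156.4]
tool_rot: [0.001, 0.788, -0.616, -0.001]
contact_force: [0.2, 0.5, -0.7]
finger_gap: 25.7
grip_force: 0.0
```

```bash
python3 - <<'E'
from h import *
o=arm.get_obs();print(o["tcp_pos"].round(1),o["finger_gap"])
q=o["tcp_pos"][:2]-[536.1,-3.6];print("tcp st",q@[.9689,.2475],q@[-.2475,.9689])
im,_=arm.grab_frame("wrist")
for n in["stop_top","bar_mid","board","lemon_half","tub"]:
    for d in arm.landmark_of(n,"wrist")[:2]:
      p=cam2w("wrist",d["location"]);q=p[:2]-[536.1,-3.6];print(n,round(d["conf"],2),p.round(1),"st",(q@[.9689,.2475]).round(1),(q@[-.2475,.9689]).round(1))
cv2.imwrite("pics/w2.png",im)
E
```

```text
[496.3  36.3 156.4] 25.662098117590602
tcp st -28.677384918411434 48.539964391272385
stop_top 0.63 [539.1  -4.   69.3] st 2.8 -1.2
bar_mid 0.67 [519.1  34.2  78.8] st -7.1 40.8
lemon_half 0.9 [506.6 -85.8  76.6] st -48.9 -72.4
tub 0.83 [602.3 -75.8  77.1] st 46.3 -86.3
```

View pics/w2.png

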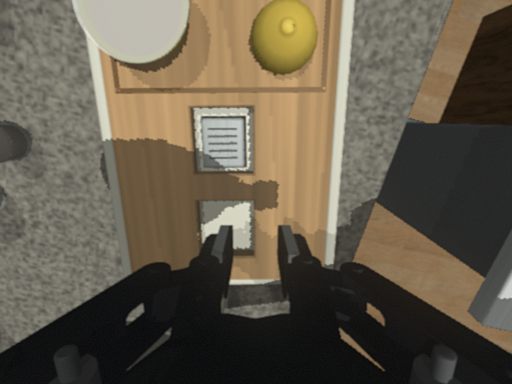

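Board is open and the stop is in the second hole, up (z≈69, pixel (225,140)). The lemon at (285,35) sits at station (-49,-72). Next I'll lower the slightly open fingers behind it.

Request:
move_arm(
  increments="0.98 0.4 0 0 0 0 -0.4;0.98 0.4 0 0 0 0 -0.4;0.98 0 0 0 0 0 -0.4;0 0 1 0 0 0 -0.4;0 0 1 0 0 0 -0.4;0 0 0.9 0 0 0 -0.4;0 0 0.12 0 0 0 -0.4;0 0 0 0 0 0 -0.4",
)

```text
time: 13.7
tcp_pos: [497.3, -37.5, 82.4]
tool_rot: [-0.0, 0.789, -0.615, 0.0]
contact_force: [0.4, -0.0, 0.1]
finger_gap: 25.5
grip_force: 0.0
```

Request:
move_arm(
  increments="0.24 0 0 0 0 0 -0.4;0.24 0 0 0 0 0 -0.4;0.24 0 0 0 0 0 -0.4;0.24 -0.08 0 0 0 0 -0.4;0.24 -0.08 0 0 0 0 -0.4;0.24 -0.08 0 0 0 0 -0.4;0.24 -0.08 0 0 0 0 -0.4;0.24 -0.08 0 0 0 0 -0.4",
)

```text
time: 14.7
tcp_pos: [518.4, -82.2, 82.0]
tool_rot: [0.0, 0.789, -0.615, -0.0]
contact_force: [-0.6, 1.3, 0.7]
finger_gap: 25.6
grip_force: 0.4
```

```bash
python3 - <<'E'
from h import *
o=arm.get_obs();print(o["tcp_pos"].round(1),o["finger_gap"],o["contact_force"])
q=o["tcp_pos"][:2]-[536.1,-3.6];print("tcp st",q@[.9689,.2475],q@[-.2475,.9689])
im,_=arm.grab_frame("wrist")
for n in["lemon_half","tub","bar_mid"]:
    for d in arm.landmark_of(n,"wrist")[:2]:
      p=cam2w("wrist",d["location"]);q=p[:2]-[536.1,-3.6];print(n,round(d["conf"],2),p.round(1),"st",(q@[.9689,.2475]).round(1),(q@[-.2475,.9689]).round(1))
cv2.imwrite("pics/w3.png",im)
E
```

```text
[518.4 -82.2  82. ] 25.635746574744218 [-0.55236657  1.26864558  0.67332077]
tcp st -36.626782315555786 -71.7619868837687
lemon_half 0.61 [ 524.3 -114.    71.6] st -38.7 -104.0
tub 0.57 [600.4 -76.6  77.3] st 44.3 -86.6
```

View pics/w3.png

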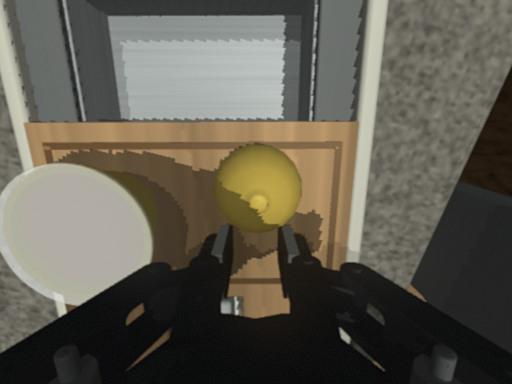

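The lemon is cradled at (258,190), the bin is open ahead of it and the tub is clear at (80,240). Pushing it over the edge.

Request:
move_arm(
  increments="0.24 -0.06 0 0 0 0 -0.4;0.24 -0.06 0 0 0 0 -0.4;0.24 -0.06 0 0 0 0 -0.4;0.24 -0.06 0 0 0 0 -0.4;0.24 0 0 0 0 0 -0.4;0.24 0 0 0 0 0 -0.4;0.24 0 0 0 0 0 -0.4;0.24 0 0 0 0 0 -0.4",
)

```text
time: 15.9
tcp_pos: [535.9, -127.3, 82.2]
tool_rot: [-0.0, 0.789, -0.615, 0.0]
contact_force: [-0.6, 0.9, -0.5]
finger_gap: 25.8
grip_force: 0.0
```

```bash
python3 - <<'E'
from h import *
o=arm.get_obs();print(o["tcp_pos"].round(1),o["contact_force"].round(1))
im,_=arm.grab_frame("wrist")
for n in["lemon_half","tub"]:
    for d in arm.landmark_of(n,"wrist")[:2]:
      p=cam2w("wrist",d["location"]);q=p[:2]-[536.1,-3.6];print(n,round(d["conf"],2),p.round(1),"st",(q@[.9689,.2475]).round(1),(q@[-.2475,.9689]).round(1))
cv2.imwrite("pics/w4.png",im)
E
```

```text
[ 535.9 -127.3   82.2] [-0.6  0.9 -0.5]
lemon_half 0.57 [ 541.4 -149.5   64.2] st -31.0 -142.6
tub 0.67 [ 543.2 -151.2   69.7] st -29.6 -144.7
```

View pics/w4.png

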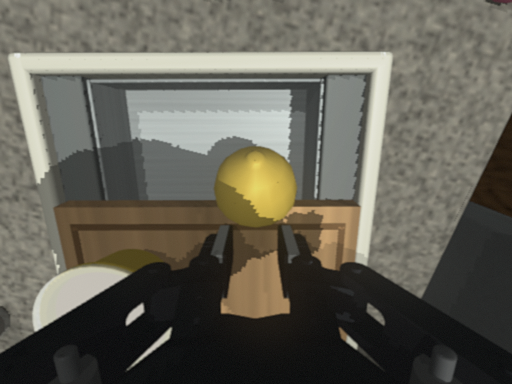

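The lemon at (256,185) is starting to tip over the edge, so I'll push on a little.

Request:
move_arm(
  increments="0.24 0 0 0 0 0 -0.4;0.24 0 0 0 0 0 -0.4;0.24 0 0 0 0 0 -0.4;0 0 0 0 0 0 -0.4;0 0 0 0 0 0 -0.4",
)

```text
time: 16.68
tcp_pos: [540.0, -144.4, 82.0]
tool_rot: [0.0, 0.789, -0.615, -0.0]
contact_force: [-0.1, 0.4, -0.0]
finger_gap: 25.6
grip_force: 0.0
```

```bash
python3 - <<'E'
from h import *
o=arm.get_obs();print(o["tcp_pos"].round(1),o["contact_force"].round(1))
im,_=arm.grab_frame("wrist")
for n in["lemon_half","tub"]:
    for d in arm.landmark_of(n,"wrist")[:2]:
      p=cam2w("wrist",d["location"]);q=p[:2]-[536.1,-3.6];print(n,round(d["conf"],2),p.round(1),"st",(q@[.9689,.2475]).round(1),(q@[-.2475,.9689]).round(1))
cv2.imwrite("pics/w5.png",im)
E
```

```text
[ 540.  -144.4   82. ] [-0.1  0.4 -0. ]
lemon_half 0.74 [ 534.7 -189.1   40.6] st -47.3 -179.4
tub 0.63 [600.7 -77.8  79.8] st 44.2 -87.8
```

View pics/w5.png

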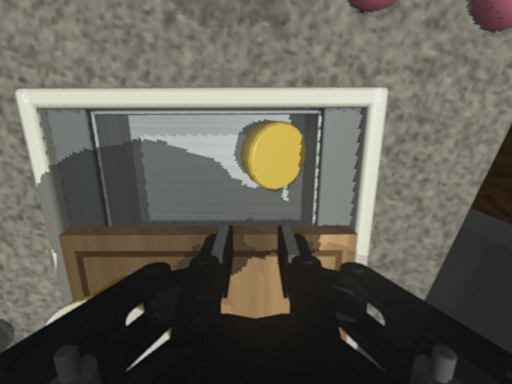

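The lemon lies in the bin at (275,155). Backing off and lifting clear, then checking the board before handing in.

Request:
move_arm(
  increments="0 0 -0.8 0 0 0 -0.4;0 0 -1 0 0 0 -0.4;0 0 -1 0 0 0 -0.4;0 0 -1 0 0 0 -0.4;-1 0 -1 0 0 0 -0.4;-1 0 0 0 0 0 -0.4;-1 0 0 0 0 0 -0.4;0 0 0 0 0 0 -0.4",
)

```text
time: 17.82
tcp_pos: [521.5, -70.4, 202.4]
tool_rot: [-0.0, 0.789, -0.614, 0.0]
contact_force: [-0.3, 0.3, -0.3]
finger_gap: 25.3
grip_force: 0.0
```

```bash
python3 - <<'E'
from h import *
im,_=arm.grab_frame("wrist")
for n in["lemon_half","tub","stop_top","bar_mid"]:
    for d in arm.landmark_of(n,"wrist")[:2]:
      p=cam2w("wrist",d["location"]);q=p[:2]-[536.1,-3.6];print(n,round(d["conf"],2),p.round(1),"st",(q@[.9689,.2475]).round(1),(q@[-.2475,.9689]).round(1))
cv2.imwrite("pics/w6.png",im)
E
```

```text
lemon_half 0.79 [ 534.7 -193.4   41.3] st -48.3 -183.5
tub 0.6 [602.6 -76.3  77.5] st 46.4 -86.9
stop_top 0.92 [535.6  -4.6  70. ] st -0.7 -0.9
stop_top 0.68 [515.2  61.5  62.1] st -4.2 68.3
bar_mid 0.96 [520.7  30.2  77.3] st -6.6 36.5
```

View pics/w6.png

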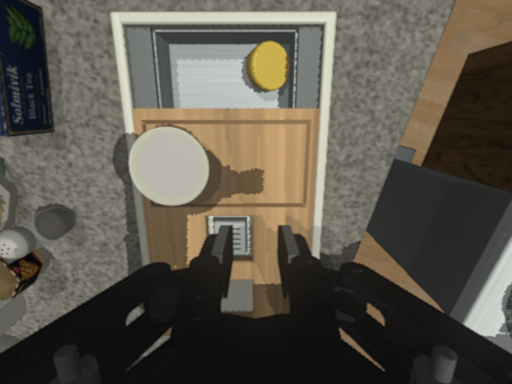

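The stop is up at z≈70, the bar at y 36.5 (about 71 mm of travel), the lemon in the bin at (268,65) and the tub upright at (170,165).

```bash
python3 -c "
from plant import arm
print(arm.close_job())"
```

```text
the job is handed in; nothing more can be done
None
```

I handed the job in at about 18 s: the board is at its far end with the stop up in the second hole, the lemon half is in the bin and the tub is upright on the board; the hand-in returned no verdict.

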